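Mount a conveyor roller between the centres of a run-out checker

ROBOT

A 6-joint arm with a two-finger parallel gripper is mounted at the origin on the work surface. World frame = base frame: x ahead of the robot, y to its left, z up, the work surface at z = 0. Lengths are in m, angles in rad, forces in N, time in s.
With the tool pointing down it reaches from about 0.4 to 0.825 m from the base axis. Payload 7 kg.
Tool frame: the origin (TCP) lies at the very end of the fingers, on their centre line; the grasp point (between the pads) lies 19 mm behind it; z points along the fingers, y is the line along which they close (so a half turn about z gives the same grasp; the last joint's range is limited). The gripper opens to 88 mm and grips with 3 to 60 N. Pads are 19 mm wide; open, the fingers measure 130 mm over their backs; the gripper's body (78 mm by 193 mm) begins 47 mm behind the grasp point.
Start: joints at [-0.871, 0.359, 0.012, 0, -1.224, -0.288], TCP at [0.27, -0.619, 0.188] pointing down, gripper open.
Joint ranges: [-3.07, 3.07], [-1.43, 2.12], [-1.02, 1.25], [-3.03, 1.67], [-3.05, -0], [-3.03, 3.03]. Speed limits (rad/s): [2.39, 2.39, 3.01, 3.14, 3.14, 3.14].

INTERFACE

Orientations are given as [roll, pitch, yaw] about the fixed x, y, z axes, in that order (R = Rz(yaw) Ry(pitch) Rx(roll)).
In Python, from station import arm gives the robot as it stands. The module is installed in compiled form; this text tells all that it offers.
- The arm moves only by the shell command python3 -m crank 'ROWS' [FORCE]. ROWS is JSON, a list of rows, each an object of numbers: "dx", "dy", "dz": the shift along the world's x, y, z in m; "twist": the turn about the world's z in degrees; "grip": the opening, from -1 (shut) to 1 (fully open). A call has exactly 5 rows; each row is the pose to reach, as a shift and turn from the pose commanded when the call began; what a row does not reach only later rows make up. A row lasts 1/12 s, in which the tool goes at most 41.7 mm and 7.16 degrees, less where a joint would pass 70% of its speed; a pose out of reach is approached as far as the arm can. A call with a gripper value outside its range is refused whole. The fingers move at their own pace and stop on an object; FORCE is the grip in N (left out, the last holds). Time passes only in rows, so rows that repeat a pose let the fingers close, or fill a call up. It gives the time, the measured TCP pose, the force, the opening and the grip force at its end, in the units of the state.
- arm.get_state(): the state, without advancing time (a new reading comes with each control period).
- arm.grab_frame(name): name is "side" or "top" or "wrist"; returns the picture (400x640x3 uint8, red, green, blue); there is no depth.
- arm.get_calibration(name): a dict with "fx", "fy", "cx", "cy" (pixels), "k1" (the pictures are not rectified: a ray, as slopes to the right and down, at radius r is drawn at 1 + k1 r^2 times it, then the intrinsics apply), "cam_to_world" (4x4, takes a point from camera to world coordinates); the wrist camera has in their place "tool_from_camera" (4x4, takes a point from camera to tool coordinates, whose origin is the TCP and whose axes are the flange's). Camera axes: x right, y down, z forward; pixel columns grow to the right and rows downward; lengths in m; the calibration is good to about 2 mm. A picture is of the moment at which its call begins: read the wrist's pose just before it. get_calibration takes no time and is no camera call.
- arm.job_done(): hands the job in; it is judged then, once.
The state is a dict: "t": time; "q": joint angles; "qd": joint speeds; "joint_efforts": joint torques, N m; "eef_pos": TCP position; "ee_rot": TCP orientation; "force": force on the tool from outside, world axes, zero at the start; "moment": the same for the moment, N m; "width": finger opening in m; "gripper_force": force on a finger pad.
Only numpy, scipy, OpenCV 4.12 (cv2) and the standard library are available. Lean on these libraries where they do the work, as an engineer would, in place of code of your own. Each camera call takes 0.05 s, during which the arm holds its last target. There are 200 camera calls.

TASK

Take the orange roller out of its cradle and mount it between the two points of the run-out checker: put one end on the point of the sprung sliding tailstock (green), push the tailstock back until the other end can drop in line with the headstock point (blue), then ease the roller onto that point until you feel it seat, and let go. Don't let the spring throw it home and don't ram the points; leave the grey roller, circuit board, flux jar and screwdriver where they are.

Things in the scene. Friction and masses are not known exactly. Their poses are not given: they have to be found in the camera images.
- roller: Roller to mount: 160 mm long, 26 mm diameter, about 0.25 kg (varies), orange sleeve, bare steel ends. Origin at its centre, own x along its axis; ends alike. Each end has a centre hole on the axis, 13 mm diameter, 14 mm deep. Starts lying in one of the cradle's two places, axis level and 45 mm above the table; its middle 80 mm is free, only the 8 mm base plate below.
- spare: Same roller with a grey sleeve, in the cradle's other place, parallel, 75 mm away. To be left alone.
- cradle: Fixed black plastic cradle, base 110 x 150 x 8 mm, with V rests 45 mm either side of its middle along its own x (the rollers lie along x at y = +37.5 and -37.5 mm, either one in either place). Origin at the centre of its underside.
- bench: Run-out checker, fixed: grey bed 385 x 80 x 30 mm, small dial gauge parked on the headstock. Origin under the bed, 112 mm from the headstock block; own x along the centre line (level, 100 mm up) from blue headstock to green tailstock. Both blocks: 45 mm long, 60 wide, 118 high, each with a steel point facing the other (35 degree half-angle cone 15 mm long on a 21 mm diameter shank).
- tail_tip (a point): Tip of the tailstock point, at x = +64.7 mm from 'line' with the tailstock forward; moves with it. A point enters a roller's hole 9.3 mm before it seats on the rim. With one end on this point, the tailstock must go back 16 to 32 mm (by the headstock setting; 34 mm always does) to let the other end down in front of the headstock tip.
- line (a point): Point on the centre line straight above the bench's origin, 100 mm up; axes as the bench's. The headstock tip lies at x = -70.7 to -54.7 mm from here: its stiff setting differs each time and is not reported, so it must be felt or seen. The mounted roller's centre lies on the centre line at x = 0 to +16 mm accordingly.
- tailstock (a joint): Slide of the tailstock, m: 0 = fully forward (its start), grows as it is pushed back away from the headstock, stop at 0.042. Its spring pushes forward with 5 N at 0 and 0.3 N more per mm. Reads 0.006 to 0.022 with a roller mounted, by the headstock setting.
- board: Loose green circuit board, 100 x 80 x 5 mm, lying flat with small components up to 15 mm high; origin under its centre. To be left alone.
- flux: Small jar, 40 mm diameter, 60 mm high; origin under its centre. To be left alone.
- driver: Screwdriver 160 mm long lying on the table. To be left alone.
There are look-alikes about, which are no part of the job. Leave any purple look-alike of the roller alone.

How it is judged:
On the way, in this order (a step that is already met when the one before it is completed fails the run):
1. the orange roller is lifted out of the cradle (height (world z) of roller above 0.075 m), for 0.1 s.
2. the roller pushes the tailstock back by more than 14 mm (value of joint tailstock above 0.014 m and contact force between roller and bench above 1 N), for 0.1 s.
At the end, for the whole second after the job is handed in: The orange roller hangs at rest on both points: its centre within 2.5 mm of the centre line sideways and in height and between -4 and +20 mm along it, its axis within 2 degrees of the line, the tailstock 3 to 25 mm back, the points bearing on the roller with more than 2 N (x of roller in the frame of line between -0.004 and 0.02 m and y of roller in the frame of line between -0.0025 and 0.0025 m and z of roller in the frame of line between -0.0025 and 0.0025 m and angle between the x axis of roller and the x axis of line, either way round below 0.035 rad and value of joint tailstock between 0.003 and 0.025 m and contact force between roller and bench above 2 N and linear speed of roller below 0.02 m/s); the robot touches nothing.
It fails at once if the grey roller, circuit board, flux jar or screwdriver is moved more than 20 mm (distance of any of spare, board, flux, driver from where it was at the start of the episode above 0.02 m).
It fails at once if the roller is let go too early and thrown by the spring (linear speed of roller above 0.1 m/s and distance between roller and line below 0.06 m and contact force between the fingers and roller below 0.5 N).
It fails at once if the roller is rammed against the checker (contact force between roller and bench above 65 N).
It also fails if it takes over 58 s, if anything falls off the work surface, if the arm or the gripper's body presses on something with over 40 N, if the wrist force passes 120 N, or if a joint passes its speed limit or range.

## Working session

There is one attempt and no reset: what is moved stays moved. The work goes in short steps, Python scripts to look and compute and a shell command to move; the robot and the scene stay as the last step left them, time stands still between calls to the robot, and variables do not carry over. Pictures are saved under pics/ and viewed, at most 10 in all, crops included, and the job is handed in when it is done.

```bash
mkdir -p pics; cat > h.py <<'E'
import numpy as np, cv2
from station import arm
from scipy.spatial.transform import Rotation as R
def snap(n,f):
    im=arm.grab_frame(n); cv2.imwrite('pics/'+f,im[:,:,::-1]); return im
def pose(n):
    c=arm.get_calibration(n)
    if n!='wrist': return c,np.array(c['cam_to_world'])
    s=arm.get_state(); T=np.eye(4); T[:3,:3]=R.from_euler('xyz',s['ee_rot']).as_matrix(); T[:3,3]=s['eef_pos']
    return c,T@np.array(c['tool_from_camera'])
def world(n,uv,z):
    "pixel -> world at height z"
    c,T=pose(n)
    K=np.array([[c['fx'],0,c['cx']],[0,c['fy'],c['cy']],[0,0,1.]])
    p=cv2.undistortPoints(np.array([[uv]],float),K,np.array([c['k1'],0,0,0.]))[0,0]
    d=T[:3,:3]@np.array([p[0],p[1],1]); o=T[:3,3]
    return o+d*(z-o[2])/d[2]
E
python3 - <<'E'
from h import *
snap('top','top1.png');snap('side','side1.png')
s=arm.get_state();print(s)
for n in('top','side'):
    c,T=pose(n);print(n,np.round(T,3).tolist(),c['fx'],c['k1'])
print(arm.get_calibration('wrist'))
E
```

```text
{'t': 0.1, 'q': array([-8.70905826e-01,  3.59326232e-01,  1.11344445e-02, -3.00837889e-04,
       -1.22407867e+00, -2.88085615e-01]), 'qd': array([ 0.00010815, -0.00094068,  0.0035956 ,  0.00058995, -0.00037087,
       -0.00194933]), 'joint_efforts': array([-9.47032167e-04, -5.84159231e+01,  2.93752599e+01,  7.01544598e+00,
        1.01544600e-02, -5.07614857e-05]), 'eef_pos': array([ 0.26993837, -0.61813471,  0.18760372]), 'ee_rot': array([ 3.14009891e+00, -1.47699216e-04, -2.72989009e+00]), 'force': array([-0.23463238, -0.5051037 ,  0.18242938]), 'moment': array([0.04055465, 0.00838608, 0.0281967 ]), 'gripper_force': 0.0, 'width': 0.08772169214375111}
top [[0.021, -0.987, 0.159, 0.399], [-1.0, -0.022, -0.002, 0.02], [0.005, -0.159, -0.987, 1.165], [0.0, 0.0, 0.0, 1.0]] 491.4406034508769 0.014963172133691433
side [[-0.846, -0.284, 0.451, 0.108], [-0.533, 0.455, -0.713, 0.734], [-0.002, -0.844, -0.537, 0.648], [0.0, 0.0, 0.0, 1.0]] 463.7210536479054 -0.13169058865343902
{'fx': 307.51289651021756, 'fy': 307.51289651021756, 'cx': 316.4212503799916, 'cy': 194.79420531372017, 'k1': -0.053652996711197005, 'tool_from_camera': array([[-2.59430214e-04, -9.58869399e-01, -2.83847510e-01,
         7.67481591e-02],
       [ 9.99999936e-01, -1.79306008e-04, -3.08261128e-04,
        -1.26642240e-03],
       [ 2.44686599e-04, -2.83847572e-01,  9.58869384e-01,
        -1.95360737e-01],
       [ 0.00000000e+00,  0.00000000e+00,  0.00000000e+00,
         1.00000000e+00]])}
```

View pics/top1.png

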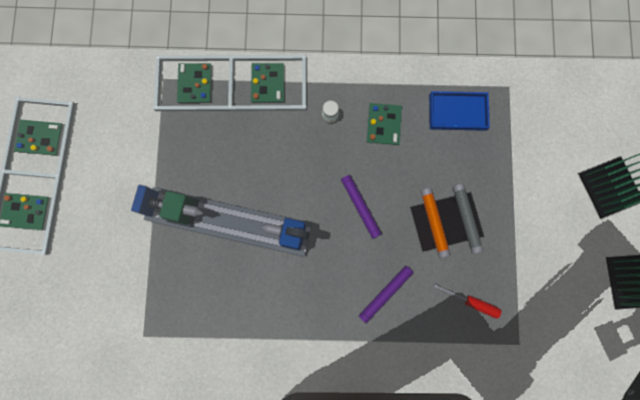

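View pics/side1.png

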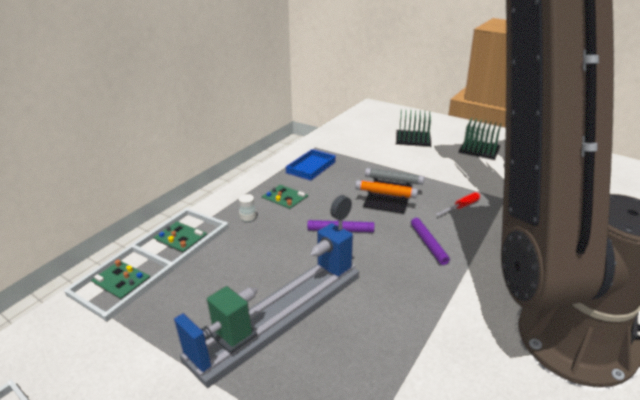

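Top view: the orange roller lies from (427,191) to (444,254) in the black cradle, with the grey one beside it at (467,218). The purple look-alikes are at (361,207) and (386,294). The headstock is the blue block with the dial at (291,234), and the green tailstock is at (175,206). The far blue block at (143,201) is only the spring end. The orange roller in the cradle fits the description, so I'll confirm with one enlarged crop.

```bash
python3 - <<'E'
from h import *
im=cv2.imread('pics/top1.png')
a=cv2.resize(im[175:265,125:325],None,fx=4,fy=4,interpolation=2)[:, :800]
b=cv2.resize(im[180:265,400:490],None,fx=2.7,fy=2.7,interpolation=2)
o=np.zeros((360+b.shape[0],800,3),np.uint8);o[:360]=a;o[360:,:b.shape[1]]=b
cv2.imwrite('pics/crop1.png',o)
for uv in[(427,191),(444,254)]: print(world('top',uv,.058))
hsv=cv2.cvtColor(im,cv2.COLOR_BGR2HSV)
m=((hsv[...,0]<18)&(hsv[...,0]>8)&(hsv[...,1]>200)&(hsv[...,2]>150)).astype(np.uint8);m[:, :400]=0;m[270:]=0
p=np.argwhere(m)[:,::-1].astype(np.float32);print(len(p),cv2.minAreaRect(p))
E
```

```text
[ 0.59134346 -0.21210244  0.058     ]
[ 0.44912489 -0.24845468  0.058     ]
487 ((434.9229736328125, 222.22686767578125), (56.463714599609375, 8.612689971923828), 74.24882507324219)
```

View pics/crop1.png

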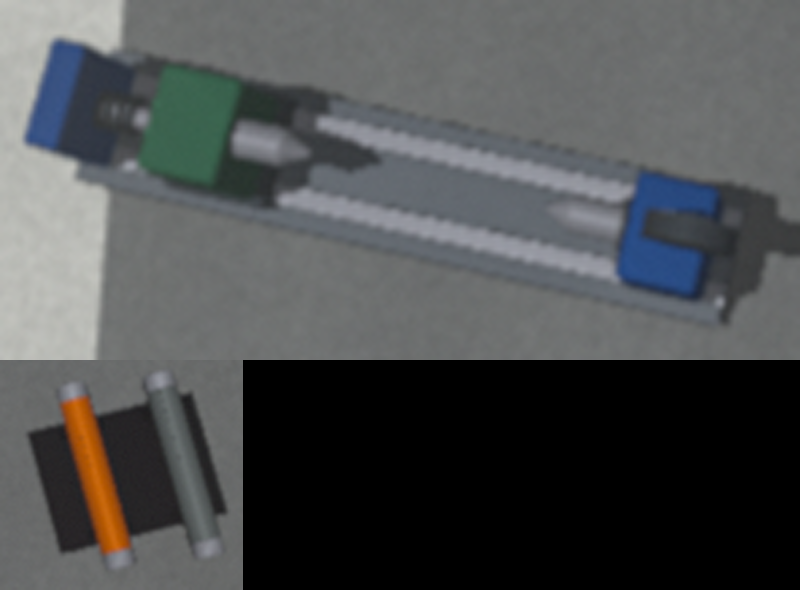

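The crop confirms the orange roller, upper left in the cradle with steel ends. The tail tip is at about (202.5,213) in the top image and the head tip at about (262.5,227.5).

```bash
python3 - <<'E'
from h import *
t=world('top',(202.5,213),.1);h=world('top',(262.5,227.5),.1)
d=(t-h);L=np.hypot(*d[:2]);print('tail',t,'head',h,'gap',L,'bench ang',np.degrees(np.arctan2(d[1],d[0])))
x=d/L; print('line origin from tail',t-.0647*x)
# top surface pts at z .118: green block centre, blue block centre (crop px)
g=world('top',(125+205/4,175+125/4),.118)
bl=[world('top',(125+u/4,175+v/4),.118) for u,v in((640,172),(720,182),(698,297),(620,280))]
gr=[world('top',(125+u/4,175+v/4),.118) for u,v in((165,68),(240,80),(212,185),(140,170))]
b=np.mean(bl,0);g=np.mean(gr,0);e=g-b;print('head blk',b,'green',g,np.linalg.norm(e),np.degrees(np.arctan2(e[1],e[0])))
e/=np.linalg.norm(e);print('line by block',b+e*(.112+.0225),'lat tip', np.cross(e,(t-b))[2],np.cross(e,(h-b))[2], (h-b)@e,(t-b)@e)
# roller
c=world('top',(434.9,222.2),.056);a=world('top',(427,191),.05);z=world('top',(444,254),.05);v=a-z
print('roller',c,(a+z)/2,np.linalg.norm(v),np.degrees(np.arctan2(v[1],v[0])))
s=arm.get_state();M=R.from_euler('xyz',s['ee_rot']).as_matrix();print('tool y dir deg',np.degrees(np.arctan2(M[1,1],M[0,1])),s['eef_pos'])
E
```

```text
tail [0.52460314 0.28634837 0.1       ] head [0.49579334 0.15464471 0.1       ] gap 0.1348178715248457 bench ang 77.66106758814793
line origin from tail [0.51077712 0.2231429  0.1       ]
head blk [0.48354076 0.08831122 0.118     ] green [0.53534747 0.34713511 0.118     ] 0.2639578348958751 78.68114279144966
line by block [0.50993892 0.22019521 0.118     ] lat tip -0.00139519177171743 0.0010049344468117498 0.06744811092863962 0.20224461636043828
roller [ 0.52036364 -0.22958734  0.056     ] [ 0.52111127 -0.2320887   0.05      ] 0.1478522194230982 14.338268069725311
tool y dir deg 113.58880639826228 [ 0.26993837 -0.61813471  0.18760372]
```

```bash
python3 -m crank '[{"dx":0.02,"dy":0.03,"twist":-2,"grip":0},{"dx":0.04,"dy":0.06,"twist":-4,"grip":0},{"dx":0.06,"dy":0.09,"twist":-6,"grip":0},{"dx":0.08,"dy":0.12,"twist":-8,"grip":0},{"dx":0.10,"dy":0.15,"twist":-9,"grip":0}]' 40
python3 -m crank '[{"dx":0.02,"dy":0.03,"grip":0},{"dx":0.04,"dy":0.06,"grip":0},{"dx":0.06,"dy":0.09,"grip":0},{"dx":0.08,"dy":0.12,"grip":0},{"dx":0.10,"dy":0.15,"grip":0}]'
python3 -m crank '[{"dx":0.02,"dy":0.03,"grip":0},{"dx":0.04,"dy":0.06,"grip":0},{"dx":0.05,"dy":0.086,"grip":0},{"dx":0.05,"dy":0.086,"grip":0},{"dx":0.05,"dy":0.086,"grip":0}]'
python3 - <<'E'
from h import *
snap('wrist','w1.png')
E
```

```text
invalid input at $[0]: expected keys dx, dy, dz, twist, grip
invalid input at $[0]: expected keys dx, dy, dz, twist, grip
invalid input at $[0]: expected keys dx, dy, dz, twist, grip
```

View pics/w1.png

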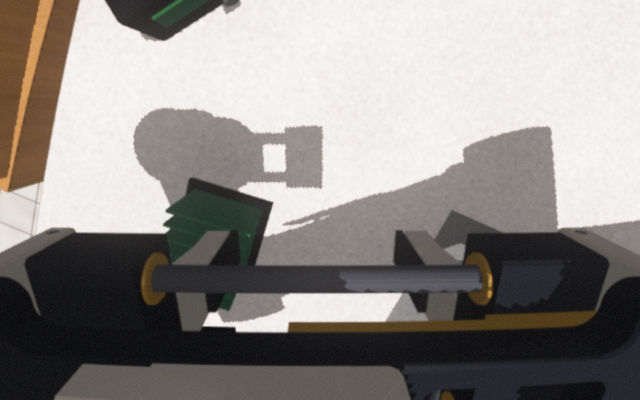

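The moves were refused because all five keys are required, so this picture only shows the start view: bare table and the fingers. I'll resend with full rows.

```bash
python3 -m crank '[{"dx":0.02,"dy":0.03,"dz":0,"twist":-2,"grip":0},{"dx":0.04,"dy":0.06,"dz":0,"twist":-4,"grip":0},{"dx":0.06,"dy":0.09,"dz":0,"twist":-6,"grip":0},{"dx":0.08,"dy":0.12,"dz":0,"twist":-8,"grip":0},{"dx":0.10,"dy":0.15,"dz":0,"twist":-9,"grip":0}]' 40
python3 -m crank '[{"dx":0.02,"dy":0.03,"dz":0,"twist":0,"grip":0},{"dx":0.04,"dy":0.06,"dz":0,"twist":0,"grip":0},{"dx":0.06,"dy":0.09,"dz":0,"twist":0,"grip":0},{"dx":0.08,"dy":0.12,"dz":0,"twist":0,"grip":0},{"dx":0.10,"dy":0.15,"dz":0,"twist":0,"grip":0}]'
python3 -m crank '[{"dx":0.02,"dy":0.03,"dz":0,"twist":0,"grip":0},{"dx":0.04,"dy":0.06,"dz":0,"twist":0,"grip":0},{"dx":0.05,"dy":0.086,"dz":0,"twist":0,"grip":0},{"dx":0.05,"dy":0.086,"dz":0,"twist":0,"grip":0},{"dx":0.05,"dy":0.086,"dz":0,"twist":0,"grip":0}]'
python3 - <<'E'
from h import *
im=snap('wrist','w2.png')
hsv=cv2.cvtColor(im,cv2.COLOR_RGB2HSV)
m=((hsv[...,0]<20)&(hsv[...,0]>5)&(hsv[...,1]>180)&(hsv[...,2]>120)).astype(np.uint8)
n,l,st,c=cv2.connectedComponentsWithStats(m)
print([ (s.tolist(),q.round(1).tolist()) for s,q in zip(st,c) if s[4]>200][1:])
E
```

```text
t: 0.57
eef_pos: [0.3706, -0.467, 0.1882]
ee_rot: [3.141, -0.0, -2.889]
force: [0.3, -0.8, -0.3]
width: 0.0597
gripper_force: 0.0
t: 0.98
eef_pos: [0.4707, -0.3168, 0.1885]
ee_rot: [3.141, 0.0, -2.887]
force: [0.4, -0.1, 0.9]
width: 0.0435
gripper_force: 0.0
t: 1.4
eef_pos: [0.5206, -0.2311, 0.1882]
ee_rot: [3.141, -0.0, -2.884]
force: [-0.7, -0.7, -0.4]
width: 0.0438
gripper_force: 0.0
[([304, 117, 22, 116, 2101], [315.5, 172.1])]
```

View pics/w2.png

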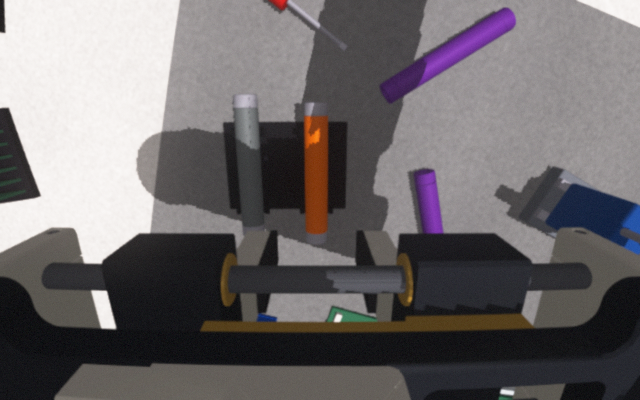

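The wrist view shows the orange roller between the fingers, ends at (315,103) and (317,241), and the grey one to its left. I'll turn these ends into positions.

```bash
python3 - <<'E'
from h import *
a=world('wrist',(314.5,103),.054);b=world('wrist',(317,241),.054);v=b-a
print(a,b,(a+b)/2,np.linalg.norm(v),np.degrees(np.arctan2(v[1],v[0])))
s=arm.get_state();M=R.from_euler('xyz',s['ee_rot']).as_matrix();print('tool y',np.degrees(np.arctan2(M[1,1],M[0,1])),s['eef_pos'])
E
```

```text
[ 0.44572506 -0.25488828  0.054     ] [ 0.59518609 -0.21302904  0.054     ] [ 0.52045557 -0.23395866  0.054     ] 0.15521210117233739 15.645856199721974
tool y 104.67868903110532 [ 0.52015025 -0.23200042  0.18824384]
```

```bash
python3 -m crank '[{"dx":0,"dy":-0.002,"dz":-0.03,"twist":0.5,"grip":0},{"dx":0,"dy":-0.002,"dz":-0.06,"twist":0.5,"grip":0},{"dx":0,"dy":-0.002,"dz":-0.09,"twist":0.5,"grip":0},{"dx":0,"dy":-0.002,"dz":-0.12,"twist":0.5,"grip":0},{"dx":0,"dy":-0.002,"dz":-0.14,"twist":0.5,"grip":0}]' 45
python3 -m crank '[{"dx":0,"dy":0,"dz":-0.012,"twist":0,"grip":0},{"dx":0,"dy":0,"dz":-0.022,"twist":0,"grip":0},{"dx":0,"dy":0,"dz":-0.022,"twist":0,"grip":0},{"dx":0,"dy":0,"dz":-0.022,"twist":0,"grip":-0.6},{"dx":0,"dy":0,"dz":-0.022,"twist":0,"grip":-0.6}]'
python3 -m crank '[{"dx":0,"dy":0,"dz":0,"twist":0,"grip":-0.6},{"dx":0,"dy":0,"dz":0,"twist":0,"grip":-0.6},{"dx":0,"dy":0,"dz":0,"twist":0,"grip":-0.6},{"dx":0,"dy":0,"dz":0,"twist":0,"grip":-0.6},{"dx":0,"dy":0,"dz":0,"twist":0,"grip":-0.6}]'
```

```text
t: 1.87
eef_pos: [0.518, -0.2354, 0.0457]
ee_rot: [3.14, -0.002, -2.88]
force: [0.1, -0.6, -0.5]
width: 0.0441
gripper_force: 0.0
t: 2.28
eef_pos: [0.5208, -0.2351, 0.0274]
ee_rot: [-3.141, 0.001, -2.879]
force: [0.5, 0.4, -0.1]
width: 0.0354
gripper_force: 0.0
t: 2.7
eef_pos: [0.5203, -0.2345, 0.0268]
ee_rot: [-3.141, 0.0, -2.878]
force: [0.4, 1.3, 0.5]
width: 0.018
gripper_force: 0.0
```

```bash
python3 - <<'E'
from h import *
a=snap('wrist','w3.png');b=snap('side','s3.png')
o=np.vstack([a[60:330],cv2.resize(b[130:260,300:560],None,fx=2.3,fy=2.3)[:300,:640].copy() if 0 else np.pad(cv2.resize(b[130:260,300:560],(600,300)),((0,0),(0,40),(0,0)))])
cv2.imwrite('pics/c3.png',o[:,:,::-1])
E
```

```text
(no output)
```

View pics/c3.png

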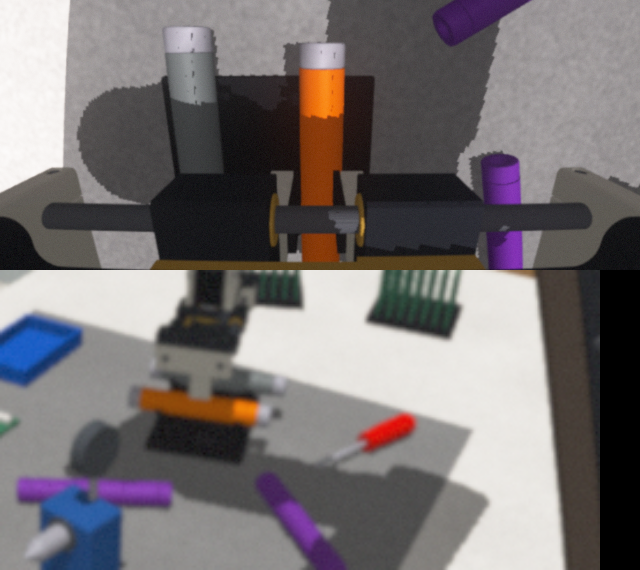

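The roller still lies in its place with the fingers around it: upper panel, orange at x≈300–343, finger faces at x≈293 and 340. The width reading doesn't match a 26 mm roller. I'll close fully and read again.

```bash
python3 -m crank '[{"dx":0,"dy":0,"dz":0,"twist":0,"grip":-1},{"dx":0,"dy":0,"dz":0,"twist":0,"grip":-1},{"dx":0,"dy":0,"dz":0,"twist":0,"grip":-1},{"dx":0,"dy":0,"dz":0,"twist":0,"grip":-1},{"dx":0,"dy":0,"dz":0,"twist":0,"grip":-1}]' 45
```

```text
t: 3.22
eef_pos: [0.5201, -0.2345, 0.0264]
ee_rot: [3.142, -0.0, -2.878]
force: [-0.6, -0.4, 0.1]
width: 0.0004
gripper_force: 0.0
```

```bash
python3 - <<'E'
from h import *
def ray(n,uv):
    a=world(n,uv,0.);b=world(n,uv,.2);return a,(b-a)/np.linalg.norm(b-a)
def mask(f,roi=None):
    im=cv2.imread('pics/'+f);hsv=cv2.cvtColor(im,cv2.COLOR_BGR2HSV)
    m=((hsv[...,0]<20)&(hsv[...,0]>5)&(hsv[...,1]>180)&(hsv[...,2]>100)).astype(np.uint8)
    if roi: z=np.zeros_like(m);z[roi[1]:roi[3],roi[0]:roi[2]]=1;m*=z
    return m
rs=[]
for n,f,roi in(('top','top1.png',(405,185,460,260)),('side','side1.png',(345,170,420,205))):
    p=np.argwhere(mask(f,roi))[:,::-1];r=cv2.minAreaRect(p.astype(np.float32));print(n,len(p),r);rs.append(ray(n,r[0]))
(a,u),(b,v)=rs
s=np.linalg.lstsq(np.c_[u,-v],b-a,rcond=None)[0];print(a+u*s[0],b+v*s[1])
m=mask('w3.png')
print([(y,np.flatnonzero(m[y])[[0,-1]].tolist()) for y in(135,160,180,210) if m[y].any()])
im=snap('side','s4.png')
cv2.imwrite('pics/c4.png',cv2.resize(im[130:225,330:480],(780,494),interpolation=2)[:,:,::-1])
E
```

```text
top 626 ((434.925048828125, 222.1609649658203), (57.123023986816406, 11.247419357299805), 74.35775756835938)
side 500 ((385.5550231933594, 188.13327026367188), (49.1995849609375, 10.878299713134766), 8.530765533447266)
[ 0.52153527 -0.23186774  0.04613522] [ 0.52132584 -0.23195539  0.04613201]
[(135, [300, 344]), (160, [300, 343]), (180, [300, 342]), (210, [301, 341])]
```

View pics/c4.png

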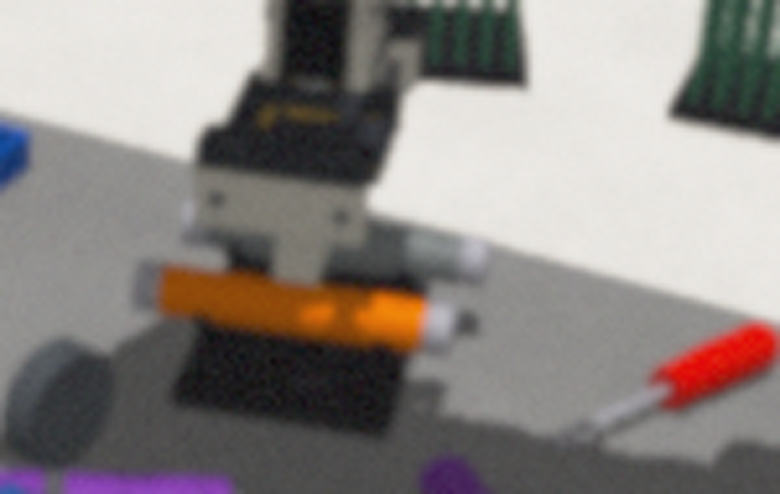

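The roller hasn't moved; triangulated at (0.521,−0.232,0.046). In the crop the closed fingers end at about (300,283), above its top and not around it, so the tool seems to sit higher than reported. I'll measure the tip height.

```bash
python3 - <<'E'
from h import *
uv=(330+300/5.2,130+283/5.2)
for z in(.03,.045,.055,.06,.065,.07,.08): print(z,world('side',uv,z).round(3))
# body/finger-backs joint corner (crop 350,180) and black body bottom
print(arm.get_state()['eef_pos'],arm.get_state()['q'])
# orange now
im=cv2.imread('pics/s4.png');hsv=cv2.cvtColor(im,cv2.COLOR_BGR2HSV)
m=((hsv[...,0]<20)&(hsv[...,0]>5)&(hsv[...,1]>180)&(hsv[...,2]>100)).astype(np.uint8);m[:170]=0;m[205:]=0;m[:,:345]=0;m[:,425:]=0
print(cv2.minAreaRect(np.argwhere(m)[:,::-1].astype(np.float32)))
E
```

```text
0.03 [ 0.536 -0.279  0.03 ]
0.045 [ 0.526 -0.254  0.045]
0.055 [ 0.519 -0.238  0.055]
0.06 [ 0.515 -0.23   0.06 ]
0.065 [ 0.512 -0.222  0.065]
0.07 [ 0.508 -0.214  0.07 ]
0.08 [ 0.502 -0.197  0.08 ]
[ 0.52013794 -0.23456201  0.02642987] [-8.08305622e-02  3.46027193e-01 -4.22297664e-01 -3.72378268e-06
 -8.02531013e-01 -1.22648165e+00]
((385.5229187011719, 188.7782440185547), (49.15149688720703, 10.358513832092285), 5.90614128112793)
```

The visible tip height of about 0.06 suggests the fingers are around 30 mm higher than reported. Test: reopen, go 12 mm lower (still safe if the reading is right), then close.

```bash
python3 -m crank '[{"dx":0,"dy":0,"dz":0.02,"twist":0,"grip":0},{"dx":0,"dy":0,"dz":0.02,"twist":0,"grip":0},{"dx":0,"dy":0,"dz":0.02,"twist":0,"grip":0},{"dx":0,"dy":0,"dz":0.02,"twist":0,"grip":0},{"dx":0,"dy":0,"dz":0.02,"twist":0,"grip":0}]' 45
python3 -m crank '[{"dx":0.001,"dy":0.002,"dz":0,"twist":0,"grip":0},{"dx":0.001,"dy":0.002,"dz":-0.008,"twist":0,"grip":0},{"dx":0.001,"dy":0.002,"dz":-0.016,"twist":0,"grip":0},{"dx":0.001,"dy":0.002,"dz":-0.024,"twist":0,"grip":0},{"dx":0.001,"dy":0.002,"dz":-0.031,"twist":0,"grip":0}]'
python3 -m crank '[{"dx":0,"dy":0,"dz":0,"twist":0,"grip":-0.5},{"dx":0,"dy":0,"dz":0,"twist":0,"grip":-0.5},{"dx":0,"dy":0,"dz":0,"twist":0,"grip":-0.5},{"dx":0,"dy":0,"dz":0,"twist":0,"grip":-0.5},{"dx":0,"dy":0,"dz":0,"twist":0,"grip":-0.5}]'
```

```text
t: 3.68
eef_pos: [0.5198, -0.2345, 0.046]
ee_rot: [3.141, -0.001, -2.878]
force: [-0.0, -0.1, 0.4]
width: 0.0283
gripper_force: 0.0
t: 4.1
eef_pos: [0.5205, -0.2324, 0.0139]
ee_rot: [3.141, -0.001, -2.878]
force: [0.2, -0.5, -0.3]
width: 0.0436
gripper_force: 0.0
t: 4.52
eef_pos: [0.5215, -0.2326, 0.0159]
ee_rot: [-3.141, 0.001, -2.878]
force: [-0.1, 0.4, -0.7]
width: 0.0229
gripper_force: 0.0
```

```bash
python3 -m crank '[{"dx":0,"dy":0,"dz":0,"twist":0,"grip":0},{"dx":0,"dy":0,"dz":0,"twist":0,"grip":0},{"dx":0,"dy":0,"dz":0,"twist":0,"grip":0},{"dx":0,"dy":0,"dz":-0.004,"twist":0,"grip":0},{"dx":0,"dy":0,"dz":-0.008,"twist":0,"grip":0}]' 45
python3 -m crank '[{"dx":0,"dy":0,"dz":0,"twist":0,"grip":-0.5},{"dx":0,"dy":0,"dz":0,"twist":0,"grip":-0.5},{"dx":0,"dy":0,"dz":0,"twist":0,"grip":-0.5},{"dx":0,"dy":0,"dz":0,"twist":0,"grip":-0.5},{"dx":0,"dy":0,"dz":0,"twist":0,"grip":-0.5}]'
python3 - <<'E'
from h import *
a=snap('wrist','w5.png');b=snap('side','s5.png')
o=np.vstack([a[60:300],np.pad(cv2.resize(b[140:215,330:480],(640,320),interpolation=2),((0,0),(0,0),(0,0)))])
cv2.imwrite('pics/c5.png',o[:,:,::-1]); print(arm.get_state()['force'],arm.get_state()['width'])
E
```

```text
t: 4.93
eef_pos: [0.5214, -0.2326, 0.0074]
ee_rot: [-3.141, 0.001, -2.878]
force: [-0.2, 0.4, 0.4]
width: 0.0434
gripper_force: 0.0
t: 5.35
eef_pos: [0.5209, -0.2318, 0.0075]
ee_rot: [3.141, -0.0, -2.879]
force: [-1.3, 6.2, 1.5]
width: 0.0241
gripper_force: 45.0
[-2.00338131  5.24875433  1.60568103] 0.023795745668364152
```

View pics/c5.png

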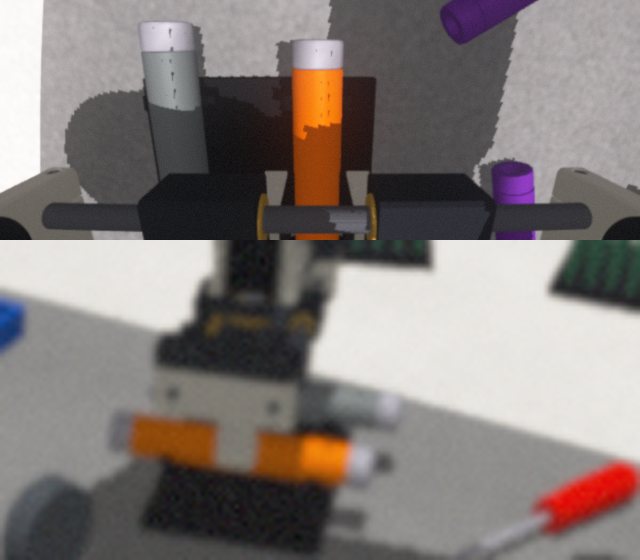

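Now the fingers are around the roller and gripping at 45 N; the near fingertip is at about (238,468) in the lower panel. The grasp is high on the roller, so I'll work out the height offset and regrip lower.

```bash
python3 - <<'E'
from h import *
uv=(330+238/4.267,140+228/4.267)
for z in(.03,.04,.045,.05,.055): print(z,world('side',uv,z).round(3))
# wrist: orange far edge & width for depth
im=cv2.imread('pics/w5.png');hsv=cv2.cvtColor(im,cv2.COLOR_BGR2HSV)
m=((hsv[...,0]<20)&(hsv[...,0]>5)&(hsv[...,1]>180)&(hsv[...,2]>80))
for y in(135,160,185,210,225):
    x=np.flatnonzero(m[y]);w=x[-1]-x[0]+1;c=arm.get_calibration('wrist');d=.026*c['fx']/w;v=(y-c['cy'])/c['fy']
    T=np.array(c['tool_from_camera']);print(y,x[[0,-1]],w,'tool z of roller',(T[2,3]+d*(T[2,2]+T[2,1]*v)))
E
```

```text
0.03 [ 0.52  -0.233  0.03 ]
0.04 [ 0.513 -0.217  0.04 ]
0.045 [ 0.51  -0.21   0.045]
0.05 [ 0.507 -0.202  0.05 ]
0.055 [ 0.503 -0.194  0.055]
135 [293 342] 50 tool z of roller -0.03320540947922754
160 [292 342] 51 tool z of roller -0.040003054556451534
185 [292 341] 50 tool z of roller -0.04058641721827552
210 [293 340] 48 tool z of roller -0.03798178801056401
225 [294 340] 47 tool z of roller -0.03698895373726252
```

The wrist camera agrees with the reported pose, but the physical fingertips end about 40 mm above the reported TCP. I'll reopen and go 9 mm lower in small steps, watching the force.

```bash
python3 -m crank '[{"dx":0,"dy":0,"dz":0,"twist":0,"grip":0},{"dx":0,"dy":0,"dz":0,"twist":0,"grip":0},{"dx":0,"dy":0,"dz":0,"twist":0,"grip":0},{"dx":0,"dy":0,"dz":-0.003,"twist":0,"grip":0},{"dx":0,"dy":0,"dz":-0.003,"twist":0,"grip":0}]' 45
python3 -m crank '[{"dx":0,"dy":0,"dz":-0.001,"twist":0,"grip":0},{"dx":0,"dy":0,"dz":-0.002,"twist":0,"grip":0},{"dx":0,"dy":0,"dz":-0.003,"twist":0,"grip":0},{"dx":0,"dy":0,"dz":-0.003,"twist":0,"grip":0},{"dx":0,"dy":0,"dz":-0.003,"twist":0,"grip":0}]'
python3 -m crank '[{"dx":0,"dy":0,"dz":-0.001,"twist":0,"grip":0},{"dx":0,"dy":0,"dz":-0.002,"twist":0,"grip":0},{"dx":0,"dy":0,"dz":-0.003,"twist":0,"grip":0},{"dx":0,"dy":0,"dz":-0.003,"twist":0,"grip":0},{"dx":0,"dy":0,"dz":-0.003,"twist":0,"grip":0}]'
python3 - <<'E'
from h import *
b=snap('side','s6.png')
cv2.imwrite('pics/c6.png',cv2.resize(b[130:225,330:480],(780,494),interpolation=2)[:,:,::-1])
E
```

```text
t: 5.87
eef_pos: [0.5209, -0.2327, 0.004]
ee_rot: [3.141, -0.0, -2.878]
force: [0.4, -0.2, -1.0]
width: 0.0433
gripper_force: 0.0
t: 6.28
eef_pos: [0.5211, -0.2326, 0.0014]
ee_rot: [3.142, -0.0, -2.878]
force: [0.1, -0.7, -0.1]
width: 0.0437
gripper_force: 0.0
t: 6.7
eef_pos: [0.5211, -0.2326, -0.0016]
ee_rot: [3.142, -0.0, -2.878]
force: [-0.2, -0.7, -1.0]
width: 0.0438
gripper_force: 0.0
```

```bash
python3 -m crank '[{"dx":0,"dy":0,"dz":-0.001,"twist":0,"grip":0},{"dx":0,"dy":0,"dz":-0.002,"twist":0,"grip":0},{"dx":0,"dy":0,"dz":-0.003,"twist":0,"grip":0},{"dx":0,"dy":0,"dz":-0.004,"twist":0,"grip":0},{"dx":0,"dy":0,"dz":-0.004,"twist":0,"grip":0}]' 50
python3 -m crank '[{"dx":0,"dy":0,"dz":0,"twist":0,"grip":-0.5},{"dx":0,"dy":0,"dz":0,"twist":0,"grip":-0.5},{"dx":0,"dy":0,"dz":0,"twist":0,"grip":-0.5},{"dx":0,"dy":0,"dz":0,"twist":0,"grip":-0.5},{"dx":0,"dy":0,"dz":0,"twist":0,"grip":-0.5}]'
```

```text
t: 7.17
eef_pos: [0.521, -0.2325, -0.0058]
ee_rot: [3.141, -0.0, -2.878]
force: [-0.2, -0.1, 0.3]
width: 0.0438
gripper_force: 0.0
t: 7.58
eef_pos: [0.5209, -0.2317, -0.0055]
ee_rot: [3.141, -0.0, -2.878]
force: [-1.0, 5.5, 2.2]
width: 0.0246
gripper_force: 50.0
```

```bash
python3 -m crank '[{"dx":0,"dy":0,"dz":0,"twist":0,"grip":-0.7},{"dx":0,"dy":0,"dz":0.01,"twist":0,"grip":-0.7},{"dx":0,"dy":0,"dz":0.025,"twist":0,"grip":-0.7},{"dx":0,"dy":0,"dz":0.045,"twist":0,"grip":-0.7},{"dx":0,"dy":0,"dz":0.065,"twist":0,"grip":-0.7}]' 58
python3 -m crank '[{"dx":0,"dy":0,"dz":0.02,"twist":0,"grip":-0.7},{"dx":0,"dy":0,"dz":0.045,"twist":0,"grip":-0.7},{"dx":0,"dy":0,"dz":0.07,"twist":0,"grip":-0.7},{"dx":0,"dy":0,"dz":0.10,"twist":0,"grip":-0.7},{"dx":0,"dy":0,"dz":0.12,"twist":0,"grip":-0.7}]'
```

```text
t: 8.0
eef_pos: [0.5206, -0.2326, 0.0603]
ee_rot: [3.141, -0.001, -2.878]
force: [0.6, 0.2, -2.2]
width: 0.0246
gripper_force: 58.0
t: 8.42
eef_pos: [0.5216, -0.233, 0.183]
ee_rot: [-3.14, 0.002, -2.878]
force: [1.0, -0.6, -2.1]
width: 0.0253
gripper_force: 58.0
```

Lifted and held. Now over to the bench, yawed about 9° off the bench line.

```bash
python3 -m crank '[{"dx":0,"dy":0.02,"dz":0.01,"twist":5,"grip":-0.7},{"dx":0,"dy":0.055,"dz":0.02,"twist":11,"grip":-0.7},{"dx":-0.01,"dy":0.09,"dz":0.03,"twist":17,"grip":-0.7},{"dx":-0.01,"dy":0.125,"dz":0.04,"twist":23,"grip":-0.7},{"dx":-0.01,"dy":0.16,"dz":0.04,"twist":29,"grip":-0.7}]'
python3 -m crank '[{"dx":0,"dy":0.035,"dz":0,"twist":5,"grip":-0.7},{"dx":-0.01,"dy":0.07,"dz":0,"twist":10,"grip":-0.7},{"dx":-0.01,"dy":0.105,"dz":0,"twist":15,"grip":-0.7},{"dx":-0.018,"dy":0.14,"dz":0,"twist":20,"grip":-0.7},{"dx":-0.018,"dy":0.175,"dz":0,"twist":25,"grip":-0.7}]'
python3 -m crank '[{"dx":0,"dy":0.03,"dz":0,"twist":0,"grip":-0.7},{"dx":0,"dy":0.05,"dz":0,"twist":0,"grip":-0.7},{"dx":0,"dy":0.05,"dz":0,"twist":0,"grip":-0.7},{"dx":0,"dy":0.05,"dz":0,"twist":0,"grip":-0.7},{"dx":0,"dy":0.05,"dz":0,"twist":0,"grip":-0.7}]'
python3 - <<'E'
from h import *
b=snap('wrist','w7.png')
E
```

```text
t: 8.83
eef_pos: [0.5113, -0.0716, 0.2224]
ee_rot: [-3.139, 0.003, -2.367]
force: [1.6, -0.3, -2.0]
width: 0.0244
gripper_force: 58.0
t: 9.25
eef_pos: [0.4916, 0.1036, 0.2203]
ee_rot: [-3.141, 0.001, -1.931]
force: [0.3, 0.6, -2.3]
width: 0.0248
gripper_force: 58.0
t: 9.67
eef_pos: [0.4928, 0.1521, 0.2197]
ee_rot: [3.141, -0.0, -1.935]
force: [-0.2, -0.5, -0.9]
width: 0.0247
gripper_force: 58.0
```

View pics/w7.png

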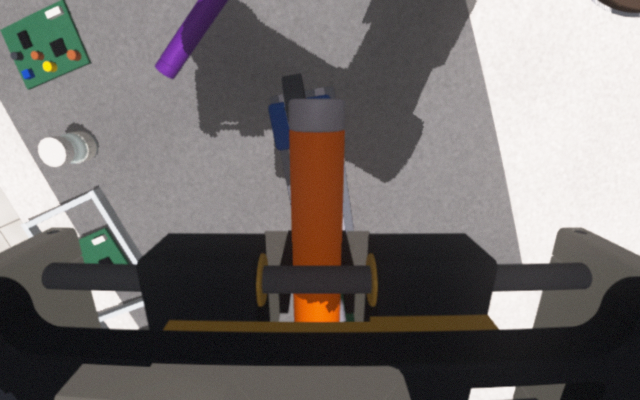

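The wrist view shows the roller held centrally: far (headstock) end at row 98, edges 289–345, so its centre is within 1–2 mm of the tool. The headstock is behind it at (290,120). I'll refine both tips with an enlarged crop of the first side picture.

```bash
python3 - <<'E'
from h import *
b=cv2.imread('pics/side1.png')
cv2.imwrite('pics/c8.png',cv2.resize(b[220:320,200:360],(800,500),interpolation=2))
E
```

View pics/c8.png

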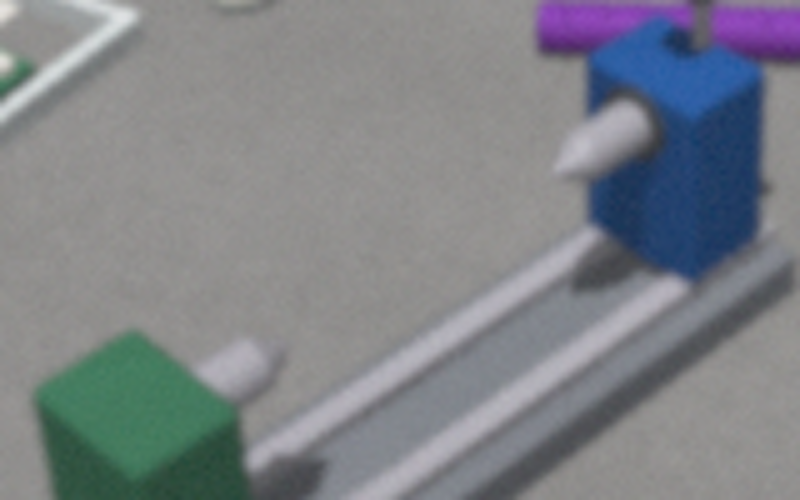

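The crop shows the head tip at (554,172), which is side pixel (310.8,254.4), and the tail tip at (285,348), which is (257,289.6). I'll triangulate both with the top view.

```bash
python3 - <<'E'
from h import *
from scipy.optimize import least_squares
def ray(n,uv):
    a=world(n,uv,0.);b=world(n,uv,.2);return a,(b-a)/np.linalg.norm(b-a)
P={}
for k,t,s in(('tail',(202.5,213),(257,289.6)),('head',(262.5,227.5),(310.8,254.4))):
    (a,u),(b,v)=ray('top',t),ray('side',s)
    r=np.linalg.lstsq(np.c_[u,-v],b-a,rcond=None)[0];p,q=a+u*r[0],b+v*r[1];P[k]=(p+q)/2;print(k,p,q)
    for z in(.1,):print('  at z=.1 top',world('top',t,z),'side',world('side',s,z))
d=P['tail']-P['head'];print(np.hypot(*d[:2]),np.degrees(np.arctan2(d[1],d[0])))
s=arm.get_state();print(s['eef_pos'],np.degrees(s['ee_rot']))
E
```

```text
tail [0.52499999 0.28718894 0.09663874] [0.52387213 0.28651311 0.09633657]
  at z=.1 top [0.52460314 0.28634837 0.1       ] side [0.52111185 0.28948162 0.1       ]
head [0.49598266 0.15490761 0.09791959] [0.49746603 0.15568511 0.09815283]
  at z=.1 top [0.49579334 0.15464471 0.1       ] side [0.49615829 0.15762597 0.1       ]
0.13444169708818973 78.1046713766021
[0.49291144 0.1517263  0.21966409] [ 1.79996689e+02 -1.30904834e-02 -1.10926129e+02]
```

Both agree: tail tip about (0.524,0.287), head tip about (0.497,0.156), line at 78.2°. I'll move to the pre-insertion pose with yaw 12° and lower to line height.

```bash
python3 -m crank '[{"dx":0,"dy":0.02,"dz":0,"twist":-1,"grip":-0.7},{"dx":-0.001,"dy":0.04,"dz":0,"twist":-2,"grip":-0.7},{"dx":-0.0025,"dy":0.057,"dz":0,"twist":-3,"grip":-0.7},{"dx":-0.0025,"dy":0.057,"dz":0,"twist":-3,"grip":-0.7},{"dx":-0.0025,"dy":0.057,"dz":0,"twist":-3,"grip":-0.7}]'
python3 -m crank '[{"dx":0,"dy":0,"dz":-0.025,"twist":0,"grip":-0.7},{"dx":0,"dy":0,"dz":-0.05,"twist":0,"grip":-0.7},{"dx":0,"dy":0,"dz":-0.075,"twist":0,"grip":-0.7},{"dx":0,"dy":0,"dz":-0.10,"twist":0,"grip":-0.7},{"dx":0,"dy":0,"dz":-0.12,"twist":0,"grip":-0.7}]'
python3 -m crank '[{"dx":0,"dy":0,"dz":-0.01,"twist":0,"grip":-0.7},{"dx":0,"dy":0,"dz":-0.02,"twist":0,"grip":-0.7},{"dx":0,"dy":0,"dz":-0.025,"twist":0,"grip":-0.7},{"dx":0,"dy":0,"dz":-0.025,"twist":0,"grip":-0.7},{"dx":0,"dy":0,"dz":-0.025,"twist":0,"grip":-0.7}]'
```

```text
t: 10.13
eef_pos: [0.4906, 0.2089, 0.2195]
ee_rot: [3.141, -0.0, -1.988]
force: [-0.6, -1.4, -2.0]
width: 0.0246
gripper_force: 58.0
t: 10.55
eef_pos: [0.4902, 0.2076, 0.098]
ee_rot: [3.141, -0.001, -1.989]
force: [-0.2, 0.1, -1.9]
width: 0.0246
gripper_force: 58.0
t: 10.97
eef_pos: [0.4912, 0.2096, 0.0752]
ee_rot: [-3.141, 0.001, -1.988]
force: [0.1, 0.3, -1.2]
width: 0.0246
gripper_force: 58.0
```

```bash
python3 -m crank '[{"dx":0,"dy":0,"dz":-0.006,"twist":0,"grip":-0.7},{"dx":0,"dy":0,"dz":-0.012,"twist":0,"grip":-0.7},{"dx":0,"dy":0,"dz":-0.018,"twist":0,"grip":-0.7},{"dx":0,"dy":0,"dz":-0.025,"twist":0,"grip":-0.7},{"dx":0,"dy":0,"dz":-0.025,"twist":0,"grip":-0.7}]'
python3 - <<'E'
from h import *
b=snap('side','s9.png');hsv=cv2.cvtColor(b,cv2.COLOR_RGB2HSV)
m=((hsv[...,0]<20)&(hsv[...,0]>5)&(hsv[...,1]>180)&(hsv[...,2]>60)).astype(np.uint8)
n,l,st,c=cv2.connectedComponentsWithStats(m)
for i in range(1,n):
    if st[i,4]>60:
        p=np.argwhere(l==i)[:,::-1].astype(np.float32);r=cv2.minAreaRect(p);print(st[i],r,cv2.boxPoints(r).round(1).tolist())
# predicted: roller sleeve ends along axis through TCP at z=.1
s=arm.get_state();yaw=s['ee_rot'][2];ax=-np.array([np.cos(yaw),np.sin(yaw),0]);ctr=np.r_[s['eef_pos'][:2],.1]
c,T=pose('side');K=np.array([[c['fx'],0,c['cx']],[0,c['fy'],c['cy']],[0,0,1.]])
P=np.array([ctr+ax*t for t in(-.08,-.07,-.06,0,.06,.07,.08)]);Ti=np.linalg.inv(T)
print(cv2.projectPoints(P,cv2.Rodrigues(Ti[:3,:3])[0],Ti[:3,3],K,np.array([c['k1'],0,0,0]))[0][:,0].round(1).tolist())
E
```

```text
t: 11.38
eef_pos: [0.4897, 0.2089, 0.0478]
ee_rot: [3.14, -0.002, -1.988]
force: [-1.4, -0.6, -1.5]
width: 0.0247
gripper_force: 58.0
[267 267  31  23 402] ((283.2260437011719, 277.6027526855469), (13.693814277648926, 31.367029190063477), 69.44395446777344) [[266.1000061035156, 276.70001220703125], [295.5, 265.70001220703125], [300.29998779296875, 278.5], [270.8999938964844, 289.5]]
[[334.1, 255.0], [329.7, 256.9], [325.4, 258.8], [298.1, 270.4], [269.1, 282.6], [264.1, 284.7], [259.0, 286.9]]
```

The roller sits on the predicted line in the side image, matching within 1 px. Now ease it onto the tail point along (0.2045,0.979).

```bash
python3 -m crank '[{"dx":0.0006,"dy":0.003,"dz":0.001,"twist":0,"grip":-0.7},{"dx":0.0012,"dy":0.006,"dz":0.001,"twist":0,"grip":-0.7},{"dx":0.0018,"dy":0.009,"dz":0.001,"twist":0,"grip":-0.7},{"dx":0.0024,"dy":0.0115,"dz":0.001,"twist":0,"grip":-0.7},{"dx":0.0029,"dy":0.014,"dz":0.001,"twist":0,"grip":-0.7}]' 60
python3 -m crank '[{"dx":0.0004,"dy":0.002,"dz":0,"twist":0,"grip":-0.7},{"dx":0.0008,"dy":0.004,"dz":0,"twist":0,"grip":-0.7},{"dx":0.0012,"dy":0.006,"dz":0,"twist":0,"grip":-0.7},{"dx":0.0012,"dy":0.006,"dz":0,"twist":0,"grip":-0.7},{"dx":0.0012,"dy":0.006,"dz":0,"twist":0,"grip":-0.7}]'
```

```text
t: 11.85
eef_pos: [0.4927, 0.2227, 0.0502]
ee_rot: [3.141, -0.002, -1.988]
force: [-0.6, -6.4, -1.5]
width: 0.0246
gripper_force: 60.0
t: 12.27
eef_pos: [0.4935, 0.2277, 0.0498]
ee_rot: [3.14, -0.004, -1.989]
force: [-1.5, -6.7, -1.1]
width: 0.0249
gripper_force: 60.0
```

```bash
python3 -m crank '[{"dx":0.0005,"dy":0.0025,"dz":0,"twist":0,"grip":-0.7},{"dx":0.001,"dy":0.005,"dz":0,"twist":0,"grip":-0.7},{"dx":0.0015,"dy":0.0075,"dz":0,"twist":0,"grip":-0.7},{"dx":0.002,"dy":0.01,"dz":0,"twist":0,"grip":-0.7},{"dx":0.0026,"dy":0.0125,"dz":0,"twist":0,"grip":-0.7}]'
python3 -m crank '[{"dx":0.0005,"dy":0.0025,"dz":0,"twist":0,"grip":-0.7},{"dx":0.001,"dy":0.005,"dz":0,"twist":0,"grip":-0.7},{"dx":0.0015,"dy":0.0075,"dz":0,"twist":0,"grip":-0.7},{"dx":0.0019,"dy":0.0095,"dz":0,"twist":0,"grip":-0.7},{"dx":0.0019,"dy":0.0095,"dz":0,"twist":0,"grip":-0.7}]'
```

```text
t: 12.68
eef_pos: [0.4955, 0.239, 0.0496]
ee_rot: [3.14, -0.006, -1.989]
force: [-1.8, -10.2, -0.5]
width: 0.0249
gripper_force: 60.0
t: 13.1
eef_pos: [0.497, 0.2477, 0.0493]
ee_rot: [3.14, -0.008, -1.989]
force: [-2.5, -12.3, -0.5]
width: 0.025
gripper_force: 60.1
```

Force of about 12.5 N matches 25 mm of push-back, so there is no slip. Now swing the head end into line about the tail point.

```bash
python3 -m crank '[{"dx":0.0017,"dy":-0.0006,"dz":0,"twist":1.2,"grip":-0.7},{"dx":0.0034,"dy":-0.0012,"dz":0,"twist":2.4,"grip":-0.7},{"dx":0.0051,"dy":-0.0018,"dz":0,"twist":3.6,"grip":-0.7},{"dx":0.0068,"dy":-0.0024,"dz":0,"twist":4.8,"grip":-0.7},{"dx":0.0085,"dy":-0.003,"dz":0,"twist":6,"grip":-0.7}]'
python3 -m crank '[{"dx":0.0018,"dy":-0.0004,"dz":0,"twist":1.2,"grip":-0.7},{"dx":0.0036,"dy":-0.0008,"dz":0,"twist":2.4,"grip":-0.7},{"dx":0.0054,"dy":-0.0012,"dz":0,"twist":3.6,"grip":-0.7},{"dx":0.0072,"dy":-0.0016,"dz":0,"twist":4.8,"grip":-0.7},{"dx":0.009,"dy":-0.002,"dz":0,"twist":6.1,"grip":-0.7}]'
```

```text
t: 13.52
eef_pos: [0.5053, 0.2444, 0.0493]
ee_rot: [3.138, -0.008, -1.884]
force: [-2.0, -12.5, -0.9]
width: 0.0246
gripper_force: 60.0
t: 13.93
eef_pos: [0.5142, 0.2422, 0.0492]
ee_rot: [3.137, -0.007, -1.777]
force: [-2.8, -12.9, -0.8]
width: 0.0249
gripper_force: 60.0
```

```bash
python3 -m crank '[{"dx":-0.0004,"dy":-0.002,"dz":0,"twist":0,"grip":-0.7},{"dx":-0.0008,"dy":-0.004,"dz":0,"twist":0,"grip":-0.7},{"dx":-0.0012,"dy":-0.006,"dz":0,"twist":0,"grip":-0.7},{"dx":-0.0016,"dy":-0.008,"dz":0,"twist":0,"grip":-0.7},{"dx":-0.002,"dy":-0.01,"dz":0,"twist":0,"grip":-0.7}]'
python3 -m crank '[{"dx":-0.0002,"dy":-0.001,"dz":0,"twist":0,"grip":-0.7},{"dx":-0.0004,"dy":-0.002,"dz":0,"twist":0,"grip":-0.7},{"dx":-0.0006,"dy":-0.003,"dz":0,"twist":0,"grip":-0.7},{"dx":-0.0008,"dy":-0.004,"dz":0,"twist":0,"grip":-0.7},{"dx":-0.0008,"dy":-0.004,"dz":0,"twist":0,"grip":-0.7}]'
```

```text
t: 14.35
eef_pos: [0.5125, 0.2331, 0.0494]
ee_rot: [3.138, -0.006, -1.778]
force: [-2.2, -9.3, -1.0]
width: 0.0248
gripper_force: 60.0
t: 14.77
eef_pos: [0.5119, 0.2295, 0.0495]
ee_rot: [3.138, -0.005, -1.778]
force: [-3.4, -8.9, -1.6]
width: 0.0248
gripper_force: 60.0
```

```bash
python3 -m crank '[{"dx":-0.0001,"dy":-0.0005,"dz":0,"twist":0,"grip":-0.7},{"dx":-0.0002,"dy":-0.001,"dz":0,"twist":0,"grip":-0.7},{"dx":-0.0003,"dy":-0.0015,"dz":0,"twist":0,"grip":-0.7},{"dx":-0.0003,"dy":-0.0015,"dz":0,"twist":0,"grip":-0.7},{"dx":-0.0003,"dy":-0.0015,"dz":0,"twist":0,"grip":-0.7}]'
python3 -m crank '[{"dx":-0.0001,"dy":-0.0005,"dz":0,"twist":0,"grip":-0.7},{"dx":-0.0002,"dy":-0.001,"dz":0,"twist":0,"grip":-0.7},{"dx":-0.0003,"dy":-0.0015,"dz":0,"twist":0,"grip":-0.7},{"dx":-0.0003,"dy":-0.0015,"dz":0,"twist":0,"grip":-0.7},{"dx":-0.0003,"dy":-0.0015,"dz":0,"twist":0,"grip":-0.7}]'
```

```text
t: 15.18
eef_pos: [0.5118, 0.2284, 0.0495]
ee_rot: [3.139, -0.005, -1.778]
force: [-2.6, -8.0, -2.0]
width: 0.0251
gripper_force: 60.0
t: 15.6
eef_pos: [0.5119, 0.2276, 0.0496]
ee_rot: [3.139, -0.004, -1.777]
force: [-0.6, -5.8, -3.0]
width: 0.0248
gripper_force: 60.0
```

Contact with the head cone is felt, slightly off-axis (force pushing +x and down). I'll comply a little and keep easing.

```bash
python3 -m crank '[{"dx":0.0003,"dy":-0.0003,"dz":-0.0002,"twist":0.2,"grip":-0.7},{"dx":0.0006,"dy":-0.0006,"dz":-0.0004,"twist":0.4,"grip":-0.7},{"dx":0.0006,"dy":-0.001,"dz":-0.0005,"twist":0.5,"grip":-0.7},{"dx":0.0006,"dy":-0.001,"dz":-0.0005,"twist":0.5,"grip":-0.7},{"dx":0.0006,"dy":-0.001,"dz":-0.0005,"twist":0.5,"grip":-0.7}]'
python3 -m crank '[{"dx":0,"dy":-0.0005,"dz":0,"twist":0,"grip":-0.7},{"dx":0,"dy":-0.001,"dz":0,"twist":0,"grip":-0.7},{"dx":0,"dy":-0.001,"dz":0,"twist":0,"grip":-0.7},{"dx":0,"dy":-0.001,"dz":0,"twist":0,"grip":-0.7},{"dx":0,"dy":-0.001,"dz":0,"twist":0,"grip":-0.7}]'
python3 -c "
from station import arm
print(arm.get_state()['moment'])"
```

```text
t: 16.02
eef_pos: [0.5122, 0.2272, 0.0494]
ee_rot: [3.139, -0.003, -1.769]
force: [-5.4, -4.4, -0.4]
width: 0.0244
gripper_force: 60.0
t: 16.43
eef_pos: [0.5122, 0.227, 0.0495]
ee_rot: [3.139, -0.001, -1.769]
force: [-6.3, 0.1, 0.5]
width: 0.0244
gripper_force: 60.0
[ 1.49318116e-04  2.44226540e+00 -1.03707820e-01]
```

```bash
python3 -m crank '[{"dx":-0.0003,"dy":0,"dz":0,"twist":0,"grip":-0.7},{"dx":-0.0006,"dy":0,"dz":0,"twist":0,"grip":-0.7},{"dx":-0.0006,"dy":0,"dz":0,"twist":0,"grip":-0.7},{"dx":-0.0006,"dy":0,"dz":0,"twist":0,"grip":-0.7},{"dx":-0.0006,"dy":0,"dz":0,"twist":0,"grip":-0.7}]'
python3 -c "
from station import arm
print(arm.get_state()['moment'])"
```

```text
t: 16.85
eef_pos: [0.5122, 0.227, 0.0495]
ee_rot: [3.14, -0.001, -1.769]
force: [-6.4, -0.5, -2.3]
width: 0.0242
gripper_force: 60.0
[-0.07728993  2.22691283 -0.06143959]
```

```bash
python3 -m crank '[{"dx":-0.0004,"dy":-0.0003,"dz":0,"twist":0,"grip":-0.7},{"dx":-0.0008,"dy":-0.0005,"dz":0,"twist":0,"grip":-0.7},{"dx":-0.0012,"dy":-0.0005,"dz":0,"twist":0,"grip":-0.7},{"dx":-0.0012,"dy":-0.0005,"dz":0,"twist":0,"grip":-0.7},{"dx":-0.0012,"dy":-0.0005,"dz":0,"twist":0,"grip":-0.7}]'
python3 - <<'E'
from h import *
print(arm.get_state()['moment'])
b=snap('side','s10.png');hsv=cv2.cvtColor(b,cv2.COLOR_RGB2HSV)
m=((hsv[...,0]<20)&(hsv[...,0]>5)&(hsv[...,1]>180)&(hsv[...,2]>60)).astype(np.uint8)
n,l,st,c=cv2.connectedComponentsWithStats(m)
for i in range(1,n):
    if st[i,4]>60:
        p=np.argwhere(l==i)[:,::-1].astype(np.float32);r=cv2.minAreaRect(p);print(st[i],r,cv2.boxPoints(r).round(1).tolist())
s=arm.get_state();yaw=s['ee_rot'][2];ax=-np.array([np.cos(yaw),np.sin(yaw),0]);ctr=np.r_[s['eef_pos'][:2],.1]
c,T=pose('side');K=np.array([[c['fx'],0,c['cx']],[0,c['fy'],c['cy']],[0,0,1.]])
P=np.array([ctr+ax*t for t in(-.08,-.07,-.06,0,.06,.07,.08)]);Ti=np.linalg.inv(T)
print(cv2.projectPoints(P,cv2.Rodrigues(Ti[:3,:3])[0],Ti[:3,3],K,np.array([c['k1'],0,0,0]))[0][:,0].round(1).tolist())
E
```

```text
t: 17.27
eef_pos: [0.5122, 0.227, 0.0496]
ee_rot: [3.142, 0.0, -1.768]
force: [-0.0, 0.2, -8.0]
width: 0.0244
gripper_force: 60.0
[ 0.2252379   0.29575737 -0.20068949]
[254 266  30  27 418] ((270.4103698730469, 279.2082214355469), (14.37930965423584, 31.651248931884766), 56.97612762451172) [[253.1999969482422, 281.79998779296875], [279.79998779296875, 264.6000061035156], [287.6000061035156, 276.6000061035156], [261.1000061035156, 293.8999938964844]]
[[313.2, 251.8], [309.6, 254.2], [305.8, 256.6], [282.4, 271.6], [257.0, 287.8], [252.6, 290.6], [248.1, 293.5]]
```

Seated: fx and fy are near 0 and the position is locked. I'll relax the vertical bias before letting go.

```bash
python3 -m crank '[{"dx":0,"dy":0,"dz":-0.0003,"twist":0,"grip":-0.7},{"dx":0,"dy":0,"dz":-0.0006,"twist":0,"grip":-0.7},{"dx":0,"dy":0,"dz":-0.0006,"twist":0,"grip":-0.7},{"dx":0,"dy":0,"dz":-0.0006,"twist":0,"grip":-0.7},{"dx":0,"dy":0,"dz":-0.0006,"twist":0,"grip":-0.7}]' 20
python3 -c "
from station import arm
print(arm.get_state()['moment'])"
```

```text
t: 17.73
eef_pos: [0.5123, 0.227, 0.0496]
ee_rot: [-3.141, 0.0, -1.768]
force: [-3.2, -0.3, -3.7]
width: 0.0254
gripper_force: 20.0
[-0.03903037  0.93105385 -0.05632758]
```

```bash
python3 -m crank '[{"dx":0,"dy":0,"dz":0,"twist":0,"grip":-0.7},{"dx":0,"dy":0,"dz":0,"twist":0,"grip":-0.7},{"dx":0,"dy":0,"dz":0,"twist":0,"grip":-0.7},{"dx":0,"dy":0,"dz":0,"twist":0,"grip":-0.7},{"dx":0,"dy":0,"dz":0,"twist":0,"grip":-0.7}]' 4
python3 -m crank '[{"dx":0,"dy":0,"dz":0,"twist":0,"grip":-0.35},{"dx":0,"dy":0,"dz":0,"twist":0,"grip":-0.2},{"dx":0,"dy":0,"dz":0,"twist":0,"grip":-0.1},{"dx":0,"dy":0,"dz":0,"twist":0,"grip":0},{"dx":0,"dy":0,"dz":0,"twist":0,"grip":0}]'
python3 - <<'E'
from h import *
print(arm.get_state()['force'])
b=snap('side','s11.png');hsv=cv2.cvtColor(b,cv2.COLOR_RGB2HSV)
m=((hsv[...,0]<20)&(hsv[...,0]>5)&(hsv[...,1]>180)&(hsv[...,2]>60)).astype(np.uint8)
n,l,st,c=cv2.connectedComponentsWithStats(m)
for i in range(1,n):
    if st[i,4]>60:
        p=np.argwhere(l==i)[:,::-1].astype(np.float32);r=cv2.minAreaRect(p);print(st[i],cv2.boxPoints(r).round(1).tolist())
E
```

```text
t: 18.15
eef_pos: [0.5123, 0.227, 0.0496]
ee_rot: [-3.141, 0.0, -1.768]
force: [-3.0, -0.3, 0.5]
width: 0.0256
gripper_force: 4.0
t: 18.57
eef_pos: [0.5125, 0.2271, 0.0496]
ee_rot: [-3.141, 0.0, -1.768]
force: [-0.1, 1.1, 0.2]
width: 0.0429
gripper_force: 0.0
[-0.07980787  1.12955888  0.16696745]
[253 266  34  28 453] [[253.0, 282.0], [280.70001220703125, 263.5], [288.70001220703125, 275.5], [261.0, 294.0]]
```

The roller stayed put when released. Now I'll raise the arm clear and check.

```bash
python3 -m crank '[{"dx":0,"dy":0,"dz":0.01,"twist":0,"grip":0},{"dx":0,"dy":0,"dz":0.025,"twist":0,"grip":0},{"dx":0,"dy":0,"dz":0.05,"twist":0,"grip":0},{"dx":0,"dy":0,"dz":0.08,"twist":0,"grip":0},{"dx":0,"dy":0,"dz":0.11,"twist":0,"grip":0}]'
python3 -m crank '[{"dx":0,"dy":-0.03,"dz":0.02,"twist":0,"grip":0},{"dx":0,"dy":-0.06,"dz":0.04,"twist":0,"grip":0},{"dx":0,"dy":-0.1,"dz":0.04,"twist":0,"grip":0},{"dx":0,"dy":-0.14,"dz":0.04,"twist":0,"grip":0},{"dx":0,"dy":-0.18,"dz":0.04,"twist":0,"grip":0}]'
python3 -m crank '[{"dx":0,"dy":-0.03,"dz":0,"twist":0,"grip":0},{"dx":0,"dy":-0.06,"dz":0,"twist":0,"grip":0},{"dx":0,"dy":-0.1,"dz":0,"twist":0,"grip":0},{"dx":0,"dy":-0.1,"dz":0,"twist":0,"grip":0},{"dx":0,"dy":-0.1,"dz":0,"twist":0,"grip":0}]'
python3 - <<'E'
from h import *
def ray(n,uv):
    a=world(n,uv,0.);b=world(n,uv,.2);return a,(b-a)/np.linalg.norm(b-a)
rs=[]
for k in('top','side'):
    b=snap(k,k+'12.png');hsv=cv2.cvtColor(b,cv2.COLOR_RGB2HSV)
    m=((hsv[...,0]<20)&(hsv[...,0]>5)&(hsv[...,1]>180)&(hsv[...,2]>80)).astype(np.uint8)
    n,l,st,c=cv2.connectedComponentsWithStats(m)
    i=1+np.argmax(st[1:,4]);r=cv2.minAreaRect(np.argwhere(l==i)[:,::-1].astype(np.float32));print(k,st[i],r);rs.append(ray(k,r[0]))
    q=cv2.boxPoints(r);e=sorted([(np.hypot(*(q[i]-q[i-1])),(q[i]+q[i-1])/2) for i in range(4)],key=lambda t:t[0])[:2]
    w=[world(k,t[1],.1) for t in e];d=w[1]-w[0];print('ang',np.degrees(np.arctan2(d[1],d[0])),np.hypot(*d[:2]))
(a,u),(b,v)=rs;s=np.linalg.lstsq(np.c_[u,-v],b-a,rcond=None)[0];print(a+u*s[0],b+v*s[1])
E
```

```text
t: 19.03
eef_pos: [0.5119, 0.2266, 0.1611]
ee_rot: [3.141, -0.001, -1.768]
force: [0.5, 1.1, 0.2]
width: 0.0439
gripper_force: 0.0
t: 19.45
eef_pos: [0.512, 0.0456, 0.2009]
ee_rot: [-3.14, 0.001, -1.767]
force: [0.2, 0.3, -0.3]
width: 0.044
gripper_force: 0.0
t: 19.87
eef_pos: [0.512, -0.0551, 0.2002]
ee_rot: [-3.141, 0.0, -1.772]
force: [1.0, 0.2, -0.4]
width: 0.0438
gripper_force: 0.0Traceback (most recent call last):
  File "<stdin>", line 9, in <module>
    return _wrapfunc(a, 'argmax', axis=axis, out=out, **kwds)
    return bound(*args, **kwds)
ValueError: attempt to get argmax of an empty sequence
```

```bash
python3 - <<'E'
from h import *
b=snap('side','side13.png');hsv=cv2.cvtColor(b,cv2.COLOR_RGB2HSV)
m=((hsv[...,0]<20)&(hsv[...,0]>5)&(hsv[...,1]>180)&(hsv[...,2]>60)).astype(np.uint8)
n,l,st,c=cv2.connectedComponentsWithStats(m);i=1+np.argmax(st[1:,4])
r=cv2.minAreaRect(np.argwhere(l==i)[:,::-1].astype(np.float32));print(st[i],r,cv2.boxPoints(r).tolist())
w=world('side',r[0],.1);print(w)
q=cv2.boxPoints(r);e=sorted([(np.hypot(*(q[i]-q[i-1])),(q[i]+q[i-1])/2) for i in range(4)],key=lambda t:t[0])[:2]
w=[world('side',t[1],.1) for t in e];d=w[1]-w[0];print('ang',np.degrees(np.arctan2(d[1],d[0])),np.hypot(*d[:2]))
t=cv2.imread('pics/top12.png');print(t[190:250:15,200:270:15].tolist())
E
```

```text
[254 251  59  43 767] ((283.751220703125, 270.6609802246094), (12.791098594665527, 63.36285400390625), 57.09476089477539) [[253.67803955078125, 282.50244140625], [306.8756103515625, 248.08050537109375], [313.82440185546875, 258.81951904296875], [260.6268310546875, 293.241455078125]]
[0.51167894 0.22362655 0.1       ]
ang -100.94059942293643 0.13264088176578237
[[[67, 74, 84], [64, 74, 84], [66, 76, 86], [66, 76, 87], [68, 78, 88]], [[70, 80, 90], [70, 80, 92], [72, 83, 94], [78, 88, 99], [80, 91, 102]], [[82, 93, 104], [79, 90, 100], [76, 86, 98], [65, 74, 85], [67, 78, 88]], [[66, 75, 86], [64, 73, 84], [63, 71, 82], [60, 70, 80], [56, 64, 74]]]
```

The side camera shows the whole roller hanging on the line: centre (0.512,0.224), angle about 79° against 78–79° for the bench. The arm blocks the top view. I'm handing in.

```bash
python3 -c "
from station import arm
print(arm.job_done())"
```

```text
the job is handed in; nothing more can be done
None
```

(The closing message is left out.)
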